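# Open the access panel of a drive unit

## Task

Take the red screwdriver from its sloping rest, stand it upright, blade down, in the aluminium screwdriver rack and let go, so that it can be taken again from above. With it, turn both slotted cams on the green drive unit a quarter turn anticlockwise so that their yellow tongues swing clear of the grey access panel, put the screwdriver back upright in the rack, and lay the panel flat, handle up, in the middle of the blue mat. Keep the gripper itself off the drive unit (the panel's handle is for holding), and leave the jar, the taper sleeve and the tool holder as they stand.

Things in the scene. Friction and masses are not known exactly. Their poses are not given: they have to be found in the camera images.
- driver_centre (a point): centre of the square red handle (34 x 34 x 85 mm) of a loose 0.13 kg screwdriver, lying on the rest at the start (centre 85 mm up, blade 30 degrees down); centre of mass within 10 mm. Own x: from handle to blade; y: along the blade's 18 mm width; z: its 3 mm thickness. Ahead along x: a 12 mm round shank from 42.5 mm, the flat blade from 99.5 mm, its tip at 117.5 mm
- driver_tip (a point): middle of the screwdriver's blade tip, 117.5 mm from the handle's centre; axes as for driver_centre
- rest: fixed grey sheet-metal tool rest, 110 x 60 mm foot; origin: on the bench below the handle's centre; its x axis is the level direction in which the blade points. The handle lies in a shallow trough sloping 30 degrees down towards the blade: a floor 46 mm wide under it, and at its front 24 mm of 5 mm cheeks reaching 9 mm up its sides and two stops beside the shank; its sides are free elsewhere
- rack: fixed aluminium block 64 x 64 x 80 mm high, foot flanges 6 mm high to 45 mm along its x; origin: centre of its underside, z up. A round upright 26 mm hole goes right through, bevelled 3 mm at the mouth: blade and shank drop in freely at any turn and the handle's flat end rests on the block's top, handle centre then 122.5 mm above the bench
- rack_mouth (a point): centre of the hole's mouth, on the top of the rack, 80 mm up
- housing: fixed green drive unit, 130 (x) by 196 (y) by 60 mm high, origin at the centre of its underside on the bench, z up. The panel lies flush in a recess in its top; a slotted cam stands on its top 72 mm to either side of its centre along its own y (cam_left at +y, cam_right at -y)
- cam_left (a joint): angle of the left cam about the upright, rad, growing anticlockwise from above: 0 = locked, its yellow tongue points to the panel (the housing's -y) and holds it down; 1.57 = stop, tongue points along the housing's +x, panel free. Stiff: about 0.07 N m, stays where it is left
- cam_left_slot (a point): centre of the left cam's slotted brass head, at its top, 76.5 mm above the bench; head 30 mm across. The slot runs right across, parallel to the tongue, along this point's own y axis (turns with the cam): 6 mm wide, 10 mm at the mouth, 9 mm deep. The blade has 9 degrees of play in it either way, so the screwdriver must turn further than the cam
- cam_right (a joint): angle of the right cam, as cam_left: 0 = locked, tongue points to the panel (the housing's +y); 1.57 = stop, tongue along the housing's -x, panel free; grows anticlockwise from above
- cam_right_slot (a point): centre of the right cam's slotted head, at its top, 76.5 mm above the bench; slot along this point's own y axis; sizes as cam_left_slot
- panel_handle (a point): centre of the black bar handle of the loose grey access panel (96 x 104 x 5 mm, 0.22 kg), 34 mm above the panel's underside. Bar: 12 mm thick along its own x, 12 mm high, 64 mm long along its own y, on posts 52 mm apart. In place this point is 89 mm above the bench; about 2 mm clearance round the panel in its 5 mm deep recess
- mat: fixed blue mat, 170 x 170 mm, 3 mm thick, flat on the bench; origin at the centre of its underside
- paste_jar: bystander: loose brown jar with a red lid, 59 mm across, 118 mm high, standing; origin at the centre of its underside
- sleeve: bystander: loose grey taper sleeve, 38 mm across, 62 mm high, standing; origin at the centre of its underside
- bar_holder: bystander: loose black tool holder, 32 mm across, 96 mm high, standing; origin at the centre of its underside

How it is judged (in metres and radians):
On the way, in this order (a step that is already met when the one before it is completed fails the run):
1. the screwdriver stands upright in the rack, blade down, handle resting on the block, let go by the gripper (horizontal distance between each of driver_centre, driver_tip and rack_mouth below 0.01 m and z of driver_centre in the frame of rack between 0.114 and 0.13 m and contact force between the fingers and anything else below 0.3 N), for 0.2 s.
2. both cams are turned at least 1.3 rad anticlockwise, tongues clear of the panel (value of joint each of cam_left, cam_right above 1.3 rad), for 0.2 s.
At the end, for the whole second after the job is handed in: both cams past 1.3 rad; the screwdriver upright in the rack, blade down, let go (handle centre and tip within 10 mm of the hole's axis, handle centre 114 to 130 mm up); the panel flat, handle up, on the mat (within 0.08 rad), its centre within 40 mm of the mat's centre (all of step 2 and horizontal distance between each of driver_centre, driver_tip and rack_mouth below 0.01 m and z of driver_centre in the frame of rack between 0.114 and 0.13 m and horizontal distance between panel_handle and mat below 0.04 m and angle between panel_handle's own z axis and vertical below 0.08 rad and height (world z) of panel_handle below 0.042 m); the robot touches nothing.
It fails at once if the gripper or arm presses on the drive unit or its cams (more than 3 N) (contact force between any of the fingers, the arm and housing above 3 N).
It fails at once if a bystander is moved by more than 30 mm or tipped over (distance of any of paste_jar, sleeve, bar_holder from where it was at the start of the episode above 0.03 m or angle between any of paste_jar, sleeve, bar_holder's own z axis and vertical above 0.5 rad).
It also fails if it takes over 72 s, if anything falls off the work surface, if the arm or the gripper's body presses on something with over 40 N, if the wrist force passes 120 N, or if a joint passes its speed limit or range.

## Robot

A 7-joint arm with a two-finger parallel gripper is mounted at the origin on a cart in front of the work surface, level with it; the furniture and walls round the work are solid. World frame = base frame: x ahead of the robot, y to its left, z up, the work surface at z = 0. Lengths are in m, angles in degrees, forces in N, time in s.
With the tool pointing down it reaches from about 0.425 to 0.875 m from the base axis. Payload 4.7 kg.
Tool frame: the origin (TCP) lies at the very end of the fingers, on their centre line; the grasp point (between the pads) lies 19 mm behind it; z points along the fingers, y is the line along which they close (so a half turn about z gives the same grasp; the last joint's range is limited). The gripper opens to 87 mm and grips with 3 to 60 N. Pads are 19 mm wide; open, the fingers measure 117 mm over their backs; the gripper's body (75 mm by 190 mm) begins 51 mm behind the grasp point.
Start: joints at [77.298, 18.392, -4.016, 83.108, 1.295, 78.541, -3.26], TCP at [0.152, -0.632, 0.223] pointing down, gripper open.
Joint ranges: [-163.93, 163.93], [-17.29, 119.83], [-79.2, 71.16], [3.27, 140.29], [-89.18, 269.18], [5.43, 117.66], [-154.24, 154.24]. Speed limits (degrees/s): [147.25, 147.25, 180, 180, 180, 180, 180].

## Interface

Orientations are given as [roll, pitch, yaw] about the fixed x, y, z axes, in that order (R = Rz(yaw) Ry(pitch) Rx(roll)).
In Python, from cell import telemetry, cams, env gives the robot as it stands.
- The arm moves only by the tool arm_command, never from a script. Its argument "series" is text: rows parted by semicolons, each of 5 numbers parted by spaces: the shift along the tool's x, y, z in mm, then the turn about the tool's z in rad, then the closure in counts, from 0 (fully open) to 255 (shut). A call has 1 to 20 rows; each row shifts and turns the commanded pose from where the row before left it, along the tool's axes as they then stand; what a row does not reach is not made up. A row lasts 1/12 s, in which the tool goes at most 41.7 mm and 7.16 degrees, less where a joint would pass 70% of its speed; a pose out of reach is approached as far as the arm can. A call is refused whole if a number of a shift passes 41.7 or a number of a turn 0.125, either way. A call with a gripper value outside its range is refused whole. The fingers move at their own pace and stop on an object; "squeeze" is the grip in N (left out, the last holds). Time passes only in rows, so rows that do not move let the fingers close. It gives the time, the measured TCP pose, the force, the opening and the grip force at its end, in the units of the state.
- telemetry.get_obs(): the state, without advancing time (a new reading comes with each control period).
- cams.read_camera(name): name is "side" or "top"; returns the picture (384x512x3 uint8, blue, green, red); there is no depth.
- cams.calibration(name): a dict with "K" (3x3 intrinsics, pixels), "dist" ([k1, k2, p1, p2, k3] as OpenCV has them; the pictures are not rectified), "origin" and "rotation" of the camera in the world. Camera axes: x right, y down, z forward; pixel columns grow to the right and rows downward; lengths in m; the calibration is good to about 2 mm. A picture is of the moment at which its call begins. calibration takes no time and is no camera call.
- env.sign_off(): hands the job in; it is judged then, once.
The state is a dict: "time_s": time; "qpos": joint angles; "joint_velocities": joint speeds; "effort": joint torques, N m; "tool_pos": TCP position; "tool_rot": TCP orientation; "force": force on the tool from outside, world axes, zero at the start; "wrist_torque": the same for the moment, N m; "grip_width": finger opening in m; "grasp_force": force on a finger pad.
Only numpy, scipy, OpenCV 4.12 (cv2) and the standard library are available. Lean on these libraries where they do the work, as an engineer would, in place of code of your own. Each camera call takes 0.05 s, during which the arm holds its last target. There are 200 camera calls.

## Working session

There is one attempt and no reset: what is moved stays moved. The work goes in short steps, Python scripts to look and compute and a tool call to move; the robot and the scene stay as the last step left them, time stands still between calls to the robot, and variables do not carry over. Pictures are saved under pics/ and viewed, at most 11 in all, crops included, and the job is handed in when it is done.

Besides the shell and the picture viewer there is one more tool, called after "Call:" as name(argument=value, ...) on one line, values as JSON. arm_command: Moves the arm, as the interface text tells. Its arguments: {"type":"object","properties":{"series":{"type":"string"},"squeeze":{"type":"number"}},"required":["series"]}

```bash
ls; mkdir -p pics
python3 - <<'E'
from cell import telemetry, cams
import cv2, numpy as np
print(telemetry.get_obs())
for n in("side","top"):
    im=cams.read_camera(n); cv2.imwrite(f"pics/{n}0.png",im)
    c=cams.calibration(n); print(n,c)
E
```

```text
pics
{'time_s': 0.0, 'qpos': array([77.29668869, 18.438186  , -4.01521822, 83.17512549,  1.29562523,
       78.53722961, -3.26021444]), 'joint_velocities': array([ 0.11191893, -0.05509215,  0.00544633, -0.03928231,  0.08942549,
       -0.09230673, -0.00884437]), 'effort': array([ 1.08234184e-03, -4.91284168e+01, -4.03646166e-01, -3.12534642e+01,
       -6.39926735e-02,  4.39780857e-02,  1.84057740e-04]), 'tool_pos': array([ 0.15168265, -0.6315061 ,  0.22146938]), 'tool_rot': array([-1.79894730e+02,  6.29603090e-03,  1.35126847e+01]), 'force': array([ 0.99783492,  1.14560809, -0.85817747]), 'wrist_torque': array([-0.04743684,  0.01396924,  0.02027696]), 'grasp_force': 0.0, 'grip_width': 0.08664704296436182}
side {'K': array([[413.22210323,   0.        , 256.61398356],
       [  0.        , 413.22210323, 184.3004471 ],
       [  0.        ,   0.        ,   1.        ]]), 'dist': array([0.03879249, 0.        , 0.        , 0.        , 0.        ]), 'origin': array([ 0.47866803, -0.89099994,  0.74576986]), 'rotation': array([-127.2043338 ,    0.88677416,   -8.6481399 ])}
top {'K': array([[408.87353237,   0.        , 249.6767562 ],
       [  0.        , 408.87353237, 196.35003045],
       [  0.        ,   0.        ,   1.        ]]), 'dist': array([-0.13907261,  0.        ,  0.        ,  0.        ,  0.        ]), 'origin': array([ 0.52601088, -0.01428907,  1.46030044]), 'rotation': array([-1.76077593e+02, -7.01466535e-02, -9.08423678e+01])}
```

View pics/side0.png

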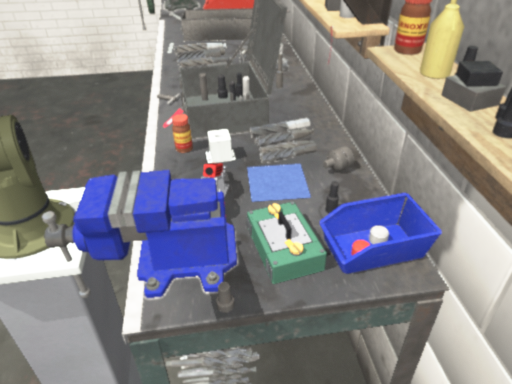

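View pics/top0.png

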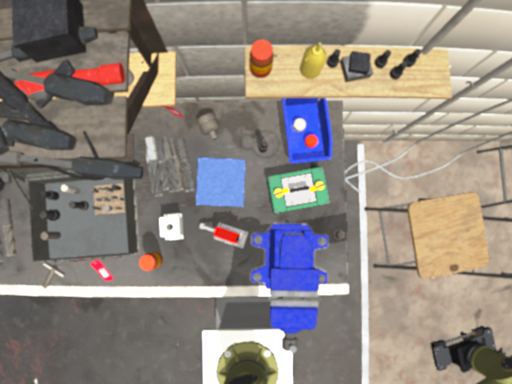

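The top view shows the housing at about (298,188), the mat at (220,182), the rack at (171,227), the driver on its rest at (225,235) with the blade to the left, and the jar at (150,262). The vise is at (292,270). The side view agrees. Next I'll enlarge a crop of the top view.

Run:
```python
import cv2, numpy as np
t=cv2.imread("pics/top0.png"); s=cv2.imread("pics/side0.png")
a=cv2.resize(t[145:280,140:340],None,fx=4,fy=4,interpolation=cv2.INTER_CUBIC)
b=cv2.resize(s[100:290,160:345],None,fx=4,fy=4,interpolation=cv2.INTER_CUBIC)[:, :]
cv2.imwrite("pics/tc.png",a); cv2.imwrite("pics/sc.png",cv2.resize(b,None,fx=.78,fy=.78))
```

```text
(no output)
```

View pics/tc.png

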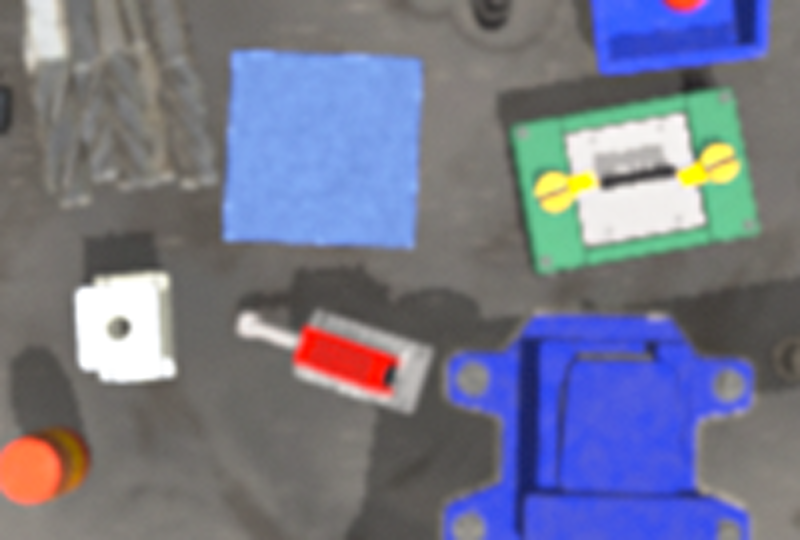

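View pics/sc.png

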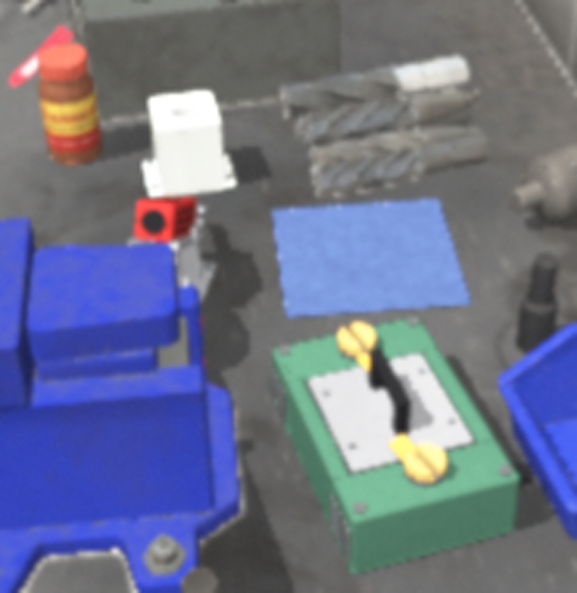

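The crops show these points (offset 140,145, scale 4 for the top crop):
- Mat corners: about (230,50) to (415,245).
- Brass cam heads: left (553,191), right (719,163), with the tongues pointing towards the panel.
- Rack hole: (119,327).
- Red handle: (347,355), with the blade pointing left to (245,323).

Next I'll measure them.

```bash
cat > h.py <<'E'
import cv2, numpy as np
from scipy.spatial.transform import Rotation as R
from cell import telemetry, cams
C={n:cams.calibration(n) for n in("side","top")}
def ray(n,p):
    c=C[n]; u=cv2.undistortPoints(np.array(p,float).reshape(-1,1,2),c["K"],c["dist"]).reshape(-1,2)
    return c["origin"],np.c_[u,np.ones(len(u))]@R.from_euler("xyz",c["rotation"],degrees=True).as_matrix().T
def onz(n,p,z):
    o,d=ray(n,p); return o+d*((z-o[2])/d[:,2])[:,None]
def proj(n,X):
    c=C[n]; r=R.from_euler("xyz",c["rotation"],degrees=True).as_matrix().T
    return cv2.projectPoints(np.array(X,float).reshape(-1,3),r,-r@c["origin"],c["K"],c["dist"])[0].reshape(-1,2)
def tri(pt,ps):
    (a,d),(b,e)=ray("top",pt),ray("side",ps); d,e=d[0],e[0]
    s=np.linalg.lstsq(np.c_[d,-e],b-a,rcond=None)[0]; p,q=a+d*s[0],b+e*s[1]
    return (p+q)/2,np.linalg.norm(p-q)
def mask(im,lo,hi,box):
    m=cv2.inRange(cv2.cvtColor(im,cv2.COLOR_BGR2HSV),lo,hi); x0,y0,x1,y1=box
    z=np.zeros_like(m); z[y0:y1,x0:x1]=m[y0:y1,x0:x1]; return z
def big(m,k=1):
    return sorted(cv2.findContours(m,cv2.RETR_EXTERNAL,cv2.CHAIN_APPROX_NONE)[0],key=cv2.contourArea)[::-1][:k]
E
cat > m.py <<'E'
from h import *
t=cv2.imread("pics/top0.png"); s=cv2.imread("pics/side0.png")
np.set_printoptions(precision=4,suppress=True)
def rect(n,c,z,lab):
    b=cv2.boxPoints(cv2.minAreaRect(c)); w=onz(n,b,z)
    e=w[1]-w[0],w[2]-w[1]
    print(lab,n,"px",b.mean(0),"W",w.mean(0)[:2],[(np.linalg.norm(v),np.degrees(np.arctan2(v[1],v[0]))) for v in e],"area",cv2.contourArea(c))
    return w
for n,im,bx in(("top",t,(185,145,255,215)),("side",s,(240,155,315,205))):
    rect(n,big(mask(im,(100,80,90),(118,255,255),bx))[0],.003,"mat")
rect("top",big(mask(t,(60,60,60),(90,255,255),(260,160,335,220)))[0],.06,"green")
for n,im,bx in(("top",t,(260,160,335,220)),("side",s,(240,195,330,285))):
    for c in big(mask(im,(18,90,120),(32,255,255),bx),2): rect(n,c,.0765,"cam")
for n,im,bx in(("top",t,(205,220,255,250)),("side",s,(195,155,230,180))):
    for c in big(cv2.bitwise_or(mask(im,(0,150,90),(8,255,255),bx),mask(im,(172,150,90),(180,255,255),bx)),1): rect(n,c,.0997,"red")
for n,im,bx in(("top",t,(155,205,187,245)),("side",s,(200,125,240,165))):
    rect(n,big(mask(im,(0,0,205),(180,60,255),bx))[0],.08,"rack")
g=cv2.cvtColor(t,cv2.COLOR_BGR2GRAY)
h=g[220:234,163:176].astype(float); print(h.astype(int))
g=cv2.cvtColor(t,cv2.COLOR_BGR2HSV)
print("panel"); 
m=mask(t,(0,0,170),(180,40,255),(275,170,325,210))
rect("top",big(m)[0],.06,"panel")
print(C["top"]["origin"], onz("top",[(150,262)],.118))
E
python3 m.py
```

```text
mat top px [220.2279 181.6699] W [0.6806 0.0874] [(np.float64(0.1732473865907892), np.float64(-3.259118608822786)), (np.float64(0.17306281412451982), np.float64(-93.97871764771516))] area 2200.0
mat side px [278.4503 181.8207] W [0.6819 0.0839] [(np.float64(0.1946139413370868), np.float64(-2.607082471479682)), (np.float64(0.17673230671556608), np.float64(-101.90782089140556))] area 1881.0
green top px [297.9013 189.4781] W [ 0.6436 -0.1843] [(np.float64(0.2004583819922528), np.float64(-79.98486871559327)), (np.float64(0.13494190893097985), np.float64(-170.87001329786222))] area 2108.5
cam top px [281.5 192.5] W [ 0.6324 -0.1257] [(np.float64(0.05110171192328433), np.float64(-90.81061417825642)), (np.float64(0.030688244894285684), np.float64(178.7656688276989))] area 85.5
cam top px [316.9471 187.1882] W [ 0.6489 -0.2473] [(np.float64(0.04987023246406714), np.float64(-50.55247643077678)), (np.float64(0.03184043142530696), np.float64(-140.53922679095874))] area 84.5
cam side px [293.5183 247.3945] W [ 0.6469 -0.2608] [(np.float64(0.03148637927495416), np.float64(57.350756826353454)), (
[... 1361 characters left out ...]
5]
 [255 255 255 235 176 150 133 100  91 170 255 255 255]
 [255 255 255 233 168 147 134 105 100 181 255 255 255]
 [255 255 255 245 190 152 139 124 147 226 255 255 255]
 [255 255 255 255 231 193 176 182 223 255 255 255 255]
 [255 255 255 255 255 248 243 249 255 255 255 255 255]
 [255 255 255 255 255 255 255 255 255 255 255 255 255]
 [255 255 255 255 255 255 255 255 255 255 255 255 255]
 [255 255 255 255 255 255 255 255 255 255 255 255 255]]
panel
panel top px [299.8671 197.1358] W [ 0.6168 -0.1902] [(np.float64(0.10850246364390831), np.float64(-82.08107227790431)), (np.float64(0.04748540230864723), np.float64(-172.68211007810595))] area 363.0
[ 0.526  -0.0143  1.4603] [[0.4061 0.3141 0.118 ]]
```

```bash
cat > m2.py <<'E'
from h import *
np.set_printoptions(precision=4,suppress=True)
t=cv2.imread("pics/top0.png"); s=cv2.imread("pics/side0.png"); k=8
def up(im,b): return cv2.resize(im[b[1]:b[3],b[0]:b[2]],None,fx=k,fy=k,interpolation=cv2.INTER_CUBIC)
def px(q,b): return (np.array(q,float)+.5)/k-.5+np.array(b[:2])
# hole
b=(163,219,178,234); g=cv2.cvtColor(up(t,b),cv2.COLOR_BGR2GRAY)
c=big(cv2.inRange(g,0,205))[0]; (x,y),r=cv2.minEnclosingCircle(c); e=cv2.fitEllipse(c)
h=onz("top",px(e[0],b),.08)[0]; print("hole",px(e[0],b),h,np.array(e[1])/k*3.36)
b=(203,127,232,142); g=cv2.cvtColor(up(s,b),cv2.COLOR_BGR2GRAY)
print("side proj hole",proj("side",h))
# cams
for lab,b in(("L",(270,184,292,200)),("R",(306,177,328,194))):
    u=up(t,b); m=cv2.inRange(cv2.cvtColor(u,cv2.COLOR_BGR2HSV),(15,90,120),(35,255,255)); c=big(m)[0]
    d=cv2.distanceTransform(cv2.drawContours(np.zeros_like(m),[c],-1,255,-1),cv2.DIST_L2,5); r=d.max()
    q=np.argwhere(d>r-1.0).mean(0)[::-1]; print("cam",lab,px(q,b),onz("top",px(q,b),.0765)[0],"r mm",r/k*3.38)
# green outline
b=(262,160,336,220); u=up(t,b); m=cv2.inRange(cv2.cvtColor(u,cv2.COLOR_BGR2HSV),(60,60,40),(95,255,255))
w=onz("top",px(cv2.boxPoints(cv2.minAreaRect(big(m)[0])),b),.06); print("green",w.mean(0),w[1]-w[0],w[2]-w[1])
# red
b=(205,218,252,252); u=cv2.cvtColor(up(t,b),cv2.COLOR_BGR2HSV)
m=cv2.inRange(u,(0,140,100),(9,255,255))|cv2.inRange(u,(172,140,100),(180,255,255)); c=big(m)[0]
W=onz("top",px(cv2.boxPoints(cv2.minAreaRect(c)),b),.09); print("red corners",W[:,:2], "yaw",[np.degrees(np.arctan2(*(W[i+1]-W[i])[1::-1])) for i in(0,1)])
cv2.imwrite("pics/red.png",cv2.drawContours(up(t,b),[c],-1,(0,255,0),1)[:, :])
for z in(.07,.0785): print(z,onz("top",px(cv2.boxPoints(cv2.minAreaRect(c)),b),z)[:,:2])
E
python3 m2.py
```

```text
hole [169.3807 226.5832] [0.522  0.2561 0.08  ] [17.9451 20.0061]
side proj hole [[218.9949 134.5556]]
cam L [278.7292 192.3819] [ 0.6329 -0.1163  0.0765] r mm 15.612852
cam R [318.5625 185.4732] [ 0.6546 -0.253   0.0765] r mm 15.3606615
green [ 0.6437 -0.1843  0.06  ] [ 0.0356 -0.1984  0.    ] [-0.1339 -0.0219  0.    ]
red corners [[0.4925 0.1105]
 [0.5239 0.099 ]
 [0.494  0.0174]
 [0.4627 0.0289]] yaw [np.float64(-20.086501725006492), np.float64(-110.12454551446572)]
0.07 [[0.492  0.1123]
 [0.5239 0.1006]
 [0.4936 0.0179]
 [0.4618 0.0296]]
0.0785 [[0.4922 0.1115]
 [0.5239 0.0999]
 [0.4938 0.0177]
 [0.4622 0.0293]]
```

View pics/red.png

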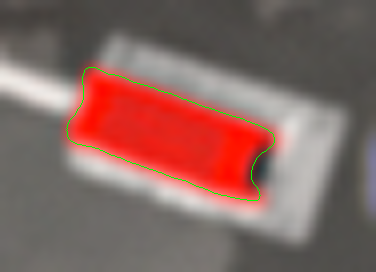

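The contour follows the red top face. Its front edge is at world (0.508, 0.106), which puts the handle centre at about (0.492, 0.063) with a yaw of 70°. The cam midpoint and the outline of the green unit both give a housing centre of (0.644, -0.1845), yaw 9.5°. The hole is at (0.522, 0.256). I'll lift and turn first.

Call:
arm_command(series="0 0 -22.5 -0.123 0;0 0 -22.5 -0.123 0;0 0 -22.5 -0.123 0;0 0 -22.5 -0.123 0;0 0 -22.5 -0.123 0;0 0 -22.5 -0.123 0;0 0 -22.5 -0.123 0;0 0 -22.5 -0.123 0;34 19 0 0 0;34 19 0 0 0;34 19 0 0 0;34 19 0 0 0;34 19 0 0 0;34 19 0 0 0;34 19 0 0 0;34 19 0 0 0;34 19 0 0 0;34 19 0 0 0;34 19 0 0 0;34 19 0 0 0")

```text
time_s: 1.77
tool_pos: [0.5072, -0.3258, 0.4023]
tool_rot: [-180.0, 0.0, 69.9]
force: [0.8, -0.6, 0.6]
grip_width: 0.0869
grasp_force: 0.0
```

```bash
cat > to.py <<'E'
# to.py x y z [yaw]: shift left in tool axes (mm) from the measured pose, and turn (rad)
import sys; from h import *
o=telemetry.get_obs(); p,e=o["tool_pos"],o["tool_rot"]; a=[float(v) for v in sys.argv[1:]]
T=R.from_euler("xyz",e,degrees=True).as_matrix(); d=T.T@(np.array(a[:3])-p)*1000
np.set_printoptions(precision=4,suppress=True)
print("t",round(o["time_s"],2),"pos",p,"rot",e,"shift",d,"q",o["qpos"].round(0),"F",o["force"],o["grip_width"],o["grasp_force"])
if len(a)>3:
    tu=-(np.radians(a[3]-e[2])+np.pi)%(2*np.pi)-np.pi; tu=-((np.radians(a[3]-e[2])+np.pi)%(2*np.pi)-np.pi); print("turn",tu)
    w=np.radians(a[3]); D=np.array(a[:3])-p; print("shift after turn",1000*np.array([D[0]*np.cos(w)+D[1]*np.sin(w),D[0]*np.sin(w)-D[1]*np.cos(w),-D[2]]))
E
python3 to.py .485 .043 .4 69.9
```

```text
t 1.77 pos [ 0.5072 -0.3258  0.4023] rot [-179.9702    0.014    69.8758] shift [ 338.6978 -147.721     2.2473] q [ 52.  13. -27.  71.   6.  98.   6.] F [ 0.7635 -0.5775  0.6357] 0.0869043188301664 0.0
turn -0.0004229137762008506
shift after turn [ 338.7597 -147.5789    2.2534]
```

Call:
arm_command(series="34 -15 0 0 0;34 -15 0 0 0;34 -15 0 0 0;34 -15 0 0 0;34 -15 0 0 0;34 -15 0 0 0;34 -15 0 0 0;34 -15 0 0 0;34 -14 0 0 0;33 -14 0 0 0;0 0 40 0 0;0 0 40 0 0;0 0 40 0 0;0 0 40 0 0;0 0 40 0 0;0 0 0 0 0;0 0 0 0 0")

```text
time_s: 3.18
tool_pos: [0.4823, 0.0419, 0.2014]
tool_rot: [-179.8, 0.1, 69.9]
force: [0.1, -0.4, 2.6]
grip_width: 0.0871
grasp_force: 0.0
```

```bash
python3 to.py .485 .043 .088 69.9
python3 - <<'E'
from h import *
im=cams.read_camera("side"); cv2.imwrite("pics/s1f.png",im)
cv2.imwrite("pics/s1.png",cv2.resize(im[100:220,150:290],None,fx=4,fy=4,interpolation=cv2.INTER_CUBIC))
E
```

```text
t 3.18 pos [0.4823 0.0419 0.2014] rot [-179.756     0.0582   69.9102] shift [  2.1123   2.646  113.4231] q [ 36.   1. -44. 106.   0.  74. -28.] F [ 0.1467 -0.3971  2.5973] 0.08705554119958589 0.0
turn 0.00017757908959392665
shift after turn [  1.9974   2.1625 113.4354]
```

View pics/s1.png

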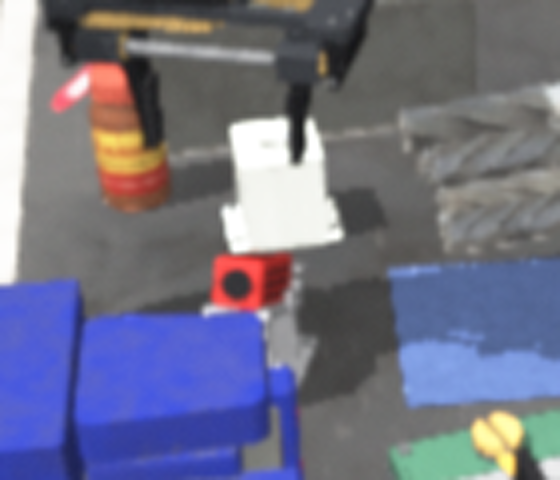

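The fingertips, at crop (153,145) and (297,160), straddle the red handle at (245,283), so I'll descend.

Call:
arm_command(series="1 1 30 0 0;1 1 30 0 0;0 0 30 0 0;0 0 23 0 0;0 0 0 0 0;0 0 0 0 120;0 0 0 0 160;0 0 0 0 200;0 0 0 0 255;0 0 0 0 255", squeeze=15)

```text
time_s: 4.07
tool_pos: [0.4874, 0.0431, 0.091]
tool_rot: [179.9, -0.0, 69.9]
force: [0.6, -0.4, -0.9]
grip_width: 0.0616
grasp_force: 0.0
```

Call:
arm_command(series="0 0 1 0 255;0 0 0 0 255;0 0 0 0 255;0 0 0 0 255;0 0 0 0 255;0 0 0 0 255")

```text
time_s: 4.57
tool_pos: [0.4863, 0.0431, 0.0885]
tool_rot: [-180.0, 0.0, 69.9]
force: [-0.2, -0.3, 0.9]
grip_width: 0.0341
grasp_force: 14.9
```

Call:
arm_command(series="0 0 -10 0 255;0 0 -20 0 255;0 0 -30 0 255;0 0 -30 0 255;0 0 -30 0 255;0 0 -20 0 255;0 0 -10 0 255;0 0 0 0 255")

```text
time_s: 5.23
tool_pos: [0.4877, 0.0433, 0.241]
tool_rot: [179.7, -0.0, 69.9]
force: [-0.3, 0.3, -1.4]
grip_width: 0.0342
grasp_force: 14.9
```

Call:
arm_command(series="0 0 0 0 255;0 0 0 0 255;0 0 0 0 255;0 0 0 0 255", squeeze=3)

```text
time_s: 5.57
tool_pos: [0.4855, 0.043, 0.2371]
tool_rot: [-179.8, 0.0, 69.9]
force: [-0.2, 0.6, -1.4]
grip_width: 0.034
grasp_force: 3.0
```

```bash
python3 to.py .485 .043 .24 69.9
python3 - <<'E'
from h import *
im=cams.read_camera("side"); cv2.imwrite("pics/s2f.png",im)
cv2.imwrite("pics/s2.png",cv2.resize(im[60:210,150:300],None,fx=4,fy=4,interpolation=cv2.INTER_CUBIC))
E
```

```text
t 5.57 pos [0.4855 0.043  0.2371] rot [-179.8477    0.0305   69.8968] shift [-0.2224 -0.4909 -2.8847] q [ 37.  -0. -44. 103.  -0.  78. -28.] F [-0.2284  0.5985 -1.3504] 0.03403822583709466 3.0000685276900185
turn -5.5595186962076326e-05
shift after turn [-0.2208 -0.4832 -2.8861]
```

View pics/s2.png

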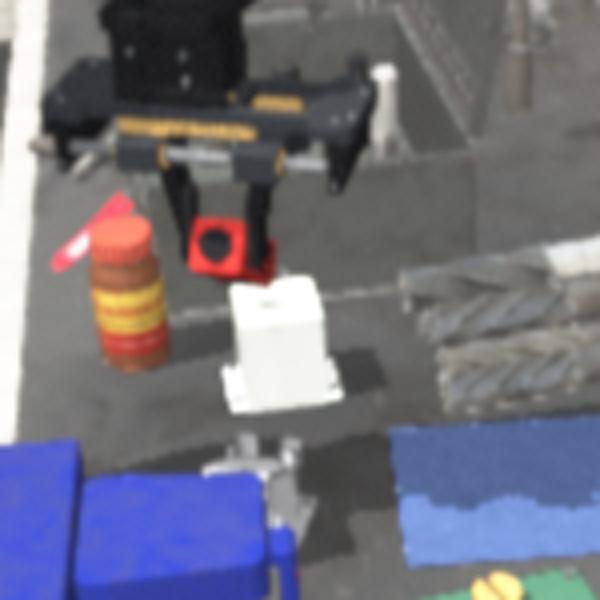

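The driver is held but still tilted about 30°: the butt shows at crop (215,245) and friction is holding the angle. I'll lever it upright in the rack hole, so first I need to measure where the blade is in the top view.

Run:
```python
from h import *
np.set_printoptions(precision=4,suppress=True)
im=cams.read_camera("top"); cv2.imwrite("pics/t2f.png",im)
p=telemetry.get_obs()["tool_pos"]; xd=np.array([.3437,.9391,0])
P=p+[0,0,.0085]; tip=P+.1225*xd-[0,0,.0708]; print("pred tip",tip,proj("top",tip),"P",proj("top",P), "shank start",proj("top",P+xd*(.0665*.866)-[0,0,.033]))
u=proj("top",tip)[0].astype(int); b=(u[0]-14,u[1]-16,u[0]+34,u[1]+20)
c=cv2.resize(im[b[1]:b[3],b[0]:b[2]],None,fx=8,fy=8,interpolation=cv2.INTER_CUBIC)
g=cv2.cvtColor(c,cv2.COLOR_BGR2HSV); m=cv2.inRange(g,(0,0,140),(180,60,255))
for k in big(m,3):
    r=cv2.boxPoints(cv2.minAreaRect(k)); px=(r+.5)/8-.5+np.array(b[:2]); print(cv2.contourArea(k)/64,px)
cv2.imwrite("pics/t2.png",c)
```

```text
pred tip [0.528  0.1581 0.1753] [[194.3475 224.4687]] P [[229.9967 238.1993]] shank start [[212.6816 231.5502]]
77.3203125 [[179.5625 212.4375]
 [183.8125 212.4375]
 [183.8125 239.3125]
 [179.5625 239.3125]]
17.9453125 [[194.6274 226.8532]
 [198.106  221.9423]
 [201.2621 224.1778]
 [197.7835 229.0888]]
```

View pics/t2.png

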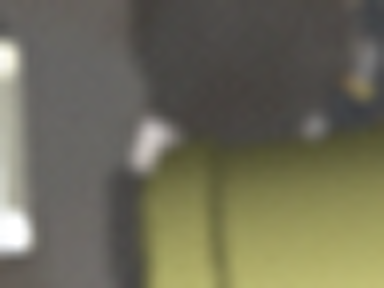

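The blade end shows at about px (196.5,224.5), slightly shorter than predicted, so the driver is pitched about 34° down. I'll bring the tip over the hole.

Call:
arm_command(series="12 -5 0 0 255;20 -8 0 0 255;24 -10 0 0 255;20 -9 10 0 255;12 -5 20 0 255;7 -3 22 0 255;0 0 15 0 255;0 0 8 0 255;0 0 0 0 255;0 0 0 0 255", squeeze=4)

```text
time_s: 6.5
tool_pos: [0.4815, 0.1457, 0.1636]
tool_rot: [-180.0, 0.0, 69.9]
force: [0.4, -0.3, -1.1]
grip_width: 0.034
grasp_force: 4.0
```

```bash
python3 to.py .4807 .1457 .1425 69.9
python3 - <<'E'
from h import *
im=cams.read_camera("top"); cv2.imwrite("pics/t3f.png",im)
im2=cams.read_camera("side"); cv2.imwrite("pics/s3f.png",im2)
a=cv2.resize(im[205:250,150:205],None,fx=7,fy=7,interpolation=cv2.INTER_CUBIC)
b=cv2.resize(im2[90:165,185:245],None,fx=6,fy=6,interpolation=cv2.INTER_CUBIC)
h=max(a.shape[0],b.shape[0]); z=np.zeros((h,a.shape[1]+b.shape[1],3),np.uint8); z[:a.shape[0],:a.shape[1]]=a; z[:b.shape[0],a.shape[1]:]=b
cv2.imwrite("pics/c3.png",z); print(z.shape)
E
```

```text
t 6.5 pos [0.4815 0.1457 0.1636] rot [-179.9706    0.0058   69.8545] shift [-0.3103 -0.778  21.0775] q [ 29.   6. -51. 107.   5.  69. -44.] F [ 0.4393 -0.2982 -1.0694] 0.034024039297554994 3.9999927733879304
turn -0.0007942878431506095
shift after turn [-0.3118 -0.7891 21.0771]
(450, 745, 3)
```

View pics/c3.png

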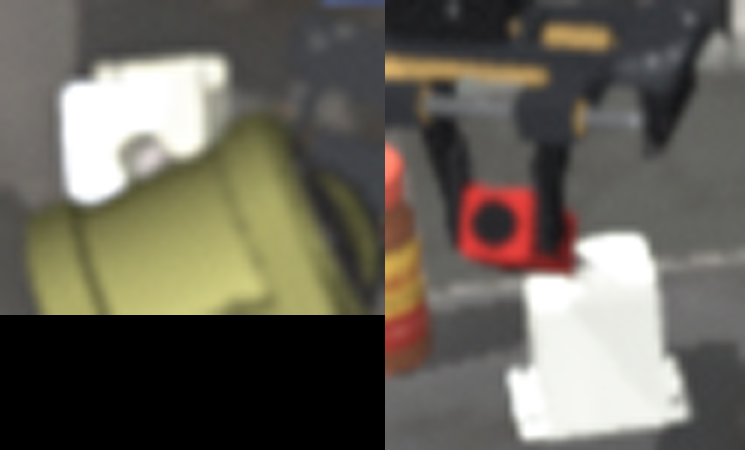

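The blade shows over the hole at crop (147,155), with the hole's rim around (140,152), so the aim is good. I'll lower the tip into the mouth.

Call:
arm_command(series="0 0 8 0 255;1 0 8 0 255;1 0 4 0 255;0 0 0 0 255;0 0 0 0 255")

```text
time_s: 7.02
tool_pos: [0.4818, 0.148, 0.1431]
tool_rot: [-179.9, 0.0, 69.9]
force: [-0.0, -0.3, -0.8]
grip_width: 0.034
grasp_force: 4.0
```

Call:
arm_command(series="6 0 0 0 255;6 0 -7 0 255;6 0 -7 0 255;6 0 -7 0 255;6 0 -4 0 255;7 0 -4 0 255;6 0 -3 0 255;7 0 -2 0 255;7 0 -2 0 255;7 0 -1 0 255;8 0 1 0 255;8 0 1 0 255;7 0 1 0 255;0 0 0 0 255;0 0 0 0 255")

```text
time_s: 8.27
tool_pos: [0.5116, 0.2303, 0.177]
tool_rot: [-179.9, 0.0, 70.0]
force: [1.0, 0.7, -1.5]
grip_width: 0.0339
grasp_force: 4.0
```

```bash
cat > red.py <<'E'
# where the handle is seen: red in the side view against an upright handle whose centre lies c below the TCP
import sys; from h import *
np.set_printoptions(precision=1,suppress=True)
o=telemetry.get_obs(); p=o["tool_pos"]; n=sys.argv[1]; im=cams.read_camera("side"); cv2.imwrite(f"pics/{n}.png",im)
q=proj("side",p)[0]; b=(int(q[0])-22,int(q[1])-25,int(q[0])+22,int(q[1])+35)
c=cv2.resize(im[b[1]:b[3],b[0]:b[2]],None,fx=6,fy=6,interpolation=cv2.INTER_CUBIC); g=cv2.cvtColor(c,cv2.COLOR_BGR2HSV)
m=cv2.inRange(g,(0,140,70),(8,255,255))|cv2.inRange(g,(173,140,70),(180,255,255))
k=big(m,2); 
for j in k: 
    r=cv2.minAreaRect(j); print("red px centre",np.array(r[0])/6+b[:2],"box",(cv2.boxPoints(r)/6+b[:2]).tolist(),"area",cv2.contourArea(j)/36)
print("TCP",p*1000,"px",q)
for z in(0.,-.06): print("axis at TCP%+.3f"%z,proj("side",p+[0,0,z]))
cv2.imwrite(f"pics/{n}c.png",c)
E
python3 red.py s4; python3 to.py .522 .256 .14 69.9
```

```text
red px centre [213.  115.4] box [[203.9797239303589, 102.76528739929199], [217.8584156036377, 100.60937404632568], [222.1039752960205, 127.94015884399414], [208.22528266906738, 130.09607315063477]] area 287.44444444444446
red px centre [191.3 143.2] box [[191.0, 141.5], [191.66666668653488, 141.5], [191.66666668653488, 144.83333206176758], [191.0, 144.83333206176758]] area 1.2777777777777777
TCP [511.6 230.3 177. ] px [213.9 110.8]
axis at TCP+0.000 [[213.9 110.8]]
axis at TCP-0.060 [[215.4 128.6]]
t 8.32 pos [0.5116 0.2299 0.1771] rot [-179.9339    0.0223   69.9222] shift [28.1023  0.8242 37.1117] q [ 18.  15. -52.  98.  13.  73. -57.] F [ 0.277  -0.4942 -1.8946] 0.03400783676920349 3.9935006957966834
turn 0.00038664086270090436
shift after turn [28.0882  0.7706 37.1236]
```

The red patch is now 27 x 14 px and stands tall in the side view, so the driver has turned nearly upright. I'll continue over the axis and down.

Call:
arm_command(series="6 0 4 0 255;6 0 6 0 255;6 0 6 0 255;5 0 6 0 255;5 0 5 0 255;2 0 3 0 255;0 0 3 0 255;0 0 0 0 255;0 0 0 0 255")

```text
time_s: 9.07
tool_pos: [0.5221, 0.2578, 0.1443]
tool_rot: [-180.0, 0.0, 69.9]
force: [0.5, -0.1, -0.8]
grip_width: 0.0338
grasp_force: 4.0
```

```bash
python3 red.py s5; python3 to.py .522 .256 .14 69.9
```

```text
red px centre [216.2 121.7] box [[208.61149311065674, 108.38795852661133], [221.55843353271484, 107.33536148071289], [223.80152130126953, 134.92535400390625], [210.85458087921143, 135.9779510498047]] area 287.30555555555554
TCP [522.1 257.8 144.3] px [217.5 116.1]
axis at TCP+0.000 [[217.5 116.1]]
axis at TCP-0.060 [[218.9 133.1]]
t 9.12 pos [0.5223 0.2578 0.1446] rot [-179.9948    0.0056   69.8849] shift [-1.7681  0.3383  4.5706] q [ 14.  20. -51.  97.  17.  70. -62.] F [ 0.2806 -0.32   -1.1646] 0.03395121214280846 3.996426126686856
turn -0.0002637234138256339
shift after turn [-1.7686  0.3375  4.5705]
```

Call:
arm_command(series="-1 0 2 0 255;0 0 2 0 255;0 0 1 0 255;0 0 1 0 255;0 0 0 0 255;0 0 0 0 255")

```text
time_s: 9.62
tool_pos: [0.522, 0.2568, 0.1385]
tool_rot: [-180.0, 0.0, 69.9]
force: [-0.0, -0.3, -1.0]
grip_width: 0.0342
grasp_force: 4.0
```

Call:
arm_command(series="0 0 1 0 255;0 0 1 0 255;0 0 1 0 255;0 0 1 0 255;0 0 0 0 255;0 0 0 0 255")

```text
time_s: 10.12
tool_pos: [0.5226, 0.2578, 0.1354]
tool_rot: [179.9, -0.1, 69.9]
force: [0.6, 2.3, 4.0]
grip_width: 0.0339
grasp_force: 4.0
```

Call:
arm_command(series="0 0 0 0 100;0 0 0 0 60;0 0 0 0 60;0 0 0 0 60;0 0 0 0 60;0 0 0 0 60;0 0 0 0 60;0 0 0 0 60")

```text
time_s: 10.78
tool_pos: [0.522, 0.2568, 0.1344]
tool_rot: [-180.0, 0.0, 69.9]
force: [1.0, 0.8, -0.1]
grip_width: 0.0661
grasp_force: 0.0
```

```bash
python3 red.py s6
python3 - <<'E'
from h import *
np.set_printoptions(precision=1,suppress=True)
xd=np.array([.3437,.9391,0]);yd=np.array([.9391,-.3437,0]);H=np.array([.522,.256,0])
for z in(.08,.165): print(z,proj("side",[H+a*.017*xd+b*.017*yd+[0,0,z] for a in(-1,1) for b in(-1,1)]).tolist())
E
```

```text
red px centre [217.  123.1] box [[210.42940044403076, 110.17991065979004], [222.77678108215332, 109.77508068084717], [223.63960075378418, 136.0910530090332], [211.2922191619873, 136.4958839416504]] area 280.55555555555554
TCP [522.  256.8 134.4] px [217.7 119.1]
axis at TCP+0.000 [[217.7 119.1]]
axis at TCP-0.060 [[219.1 136. ]]
0.08 [[212.3365598338878, 136.79398303745603], [222.78290254670628, 137.76681577585293], [215.31900996913905, 131.43693400040155], [225.56878075768952, 132.36780779886578]]
0.165 [[210.048714969188, 112.39718365462844], [220.92473718603713, 113.30596909191442], [213.1983176510856, 107.32116830754758], [223.86193524172356, 108.18857999807337]]
```

The side view matches a seated handle: predicted rows 107–137 and columns 210–225, measured 110–136 and 210–224. I'll regrip lower, centring the driver across both pairs of faces, first at a quarter turn.

Call:
arm_command(series="0 0 7 -0.125 60;0 0 7 -0.125 60;0 0 7 -0.125 60;0 0 7 -0.125 60;0 0 0 -0.125 60;0 0 0 -0.125 60;0 0 0 -0.125 60;0 0 0 -0.125 60;0 0 0 -0.125 60;0 0 0 -0.125 60;0 0 0 -0.125 60;0 0 0 -0.125 60;0 0 0 -0.071 60;0 0 0 0 120;0 0 0 0 255;0 0 0 0 255;0 0 0 0 255;0 0 0 0 255;0 0 0 0 255;0 0 0 0 255", squeeze=8)

```text
time_s: 12.5
tool_pos: [0.5221, 0.2569, 0.1066]
tool_rot: [-180.0, 0.0, 159.9]
force: [0.5, -0.4, 0.1]
grip_width: 0.0339
grasp_force: 8.0
```

```bash
python3 to.py .522 .256 .106 159.9
```

```text
t 12.5 pos [0.5221 0.2569 0.1066] rot [-179.9922    0.0199  159.8859] shift [-0.2347 -0.8568  0.5841] q [ 24.  31. -68.  99.  30.  71.  19.] F [ 0.5135 -0.3766  0.0677] 0.033865112908543146 7.998728654638398
turn -0.00024650260299940996
shift after turn [-0.2346 -0.857   0.5839]
```

Centred in one direction. I'll open, turn back and grip firmly for the work.

Call:
arm_command(series="0 0 0 0 60;0 0 0 0 60;0 0 0 0 60;0 0 0 0 60;0 0 0 0.125 60;0 0 0 0.125 60;0 0 0 0.125 60;0 0 0 0.125 60;0 0 0 0.125 60;0 0 0 0.125 60;0 0 0 0.125 60;0 0 0 0.125 60;0 0 0 0.125 60;0 0 0 0.125 60;0 0 0 0.125 60;0 0 0 0.125 60;0 0 0 0.071 60;0 0 0 0 120;0 0 0 0 255;0 0 0 0 255", squeeze=40)

```text
time_s: 14.17
tool_pos: [0.5219, 0.2569, 0.1065]
tool_rot: [-180.0, 0.0, 70.0]
force: [-0.2, -0.6, -0.3]
grip_width: 0.0538
grasp_force: 0.0
```

Call:
arm_command(series="0 0 0 0 255;0 0 0 0 255;0 0 0 0 255;0 0 0 0 255")

```text
time_s: 14.5
tool_pos: [0.522, 0.2568, 0.1064]
tool_rot: [-180.0, 0.0, 69.9]
force: [0.1, 0.2, -0.7]
grip_width: 0.0334
grasp_force: 40.0
```

```bash
python3 to.py .522 .256 .106 69.9
```

```text
t 14.5 pos [0.522  0.2568 0.1064] rot [-179.9909    0.0035   69.9045] shift [-0.7741  0.2554  0.4445] q [ 12.  22. -50. 100.  18.  67. -63.] F [ 0.1057  0.232  -0.7261] 0.03337732233448228 39.99938689637929
turn 7.884889915921178e-05
shift after turn [-0.7741  0.2554  0.4445]
```

Call:
arm_command(series="0 0 -10 0 255;0 0 -20 0.125 255;0 0 -25 0.125 255;0 0 -25 0.125 255;0 0 -25 0.125 255;0 0 -25 0.125 255;0 0 -15 0.125 255;0 0 0 0.125 255;0 0 0 0.125 255;0 0 0 0.054 255;2 20 0 0 255;5 38 0 0 255;5 38 0 0 255;5 38 0 0 255;5 38 0 0 255;5 38 0 0 255;5 38 0 0 255;5 38 0 0 255;5 38 0 0 255;5 38 0 0 255")

```text
time_s: 16.17
tool_pos: [0.6283, -0.0941, 0.2523]
tool_rot: [180.0, -0.0, 9.5]
force: [0.3, -0.9, -0.9]
grip_width: 0.034
grasp_force: 40.0
```

Call:
arm_command(series="0 15 0 0 255;0 5 0 0 255;0 0 0 0 255;0 0 0 0 255;0 0 0 0 255")

```text
time_s: 16.58
tool_pos: [0.6314, -0.1088, 0.252]
tool_rot: [-179.9, -0.0, 9.7]
force: [0.2, 0.6, -1.2]
grip_width: 0.0337
grasp_force: 40.0
```

```bash
python3 to.py .6318 -.1135 .19 9.5
python3 - <<'E'
from h import *
np.set_printoptions(precision=2,suppress=True)
im=cams.read_camera("side"); cv2.imwrite("pics/s7.png",im); p=telemetry.get_obs()["tool_pos"]
print("tip proj",proj("side",p-[0,0,.1014]),"slot L proj",proj("side",[.6318,-.1135,.0765]),"slot R",proj("side",[.6556,-.2555,.0765]))
k=8
for lab,b in(("L",(262,196,292,222)),("R",(280,230,310,258))):
    for nm,src in(("before",cv2.imread("pics/side0.png")),("now",im)):
        u=cv2.resize(src[b[1]:b[3],b[0]:b[2]],None,fx=k,fy=k,interpolation=cv2.INTER_CUBIC)
        m=cv2.inRange(cv2.cvtColor(u,cv2.COLOR_BGR2HSV),(15,70,130),(35,255,255)); c=big(m)[0]
        d=cv2.distanceTransform(m,cv2.DIST_L2,5); q=np.argwhere(d>d.max()-1).mean(0)[::-1]; x,y,w,h=cv2.boundingRect(c)
        print(lab,nm,(q+.5)/k-.5+b[:2],"r",d.max()/k,"bbox",np.array([x,y,x+w,y+h])/k-.5+np.array(b[:2]*2))
cv2.imwrite("pics/s7c.png",cv2.resize(im[170:265,245:325],None,fx=6,fy=6,interpolation=cv2.INTER_CUBIC))
E
```

```text
t 16.58 pos [ 0.6314 -0.1088  0.252 ] rot [-179.932    -0.0328    9.7308] shift [-0.4149  4.744  62.0363] q [ 31.  19. -31.  81.  10.  82. -80.] F [ 0.1747  0.6141 -1.2252] 0.0336579058175754 39.99945135321468
turn 0.0040287233273534895
shift after turn [-0.3606  4.6719 62.0421]
tip proj [[274.34 181.05]] slot L proj [[274.52 205.82]] slot R [[296.72 245.11]]
L before [274.39 208.5 ] r 5.5218987 bbox [267.25 202.25 280.5  218.88]
L now [274.35 208.39] r 5.6215115 bbox [267.25 202.   280.5  218.88]
R before [295.17 248.49] r 5.694186 bbox [284.5  238.25 303.25 254.5 ]
R now [295.22 248.52] r 5.694186 bbox [284.5  238.25 303.25 254.5 ]
```

Call:
arm_command(series="0 3 20 0.004 255;0 2 25 0 255;0 0 15 0 255;0 0 5 0 255;0 0 0 0 255;0 0 0 0 255")

```text
time_s: 17.13
tool_pos: [0.6327, -0.1159, 0.1875]
tool_rot: [180.0, -0.1, 9.4]
force: [0.5, 0.7, -0.3]
grip_width: 0.0337
grasp_force: 40.0
```

```bash
python3 to.py .6318 -.1135 .18 9.5
python3 - <<'E'
from h import *
im=cams.read_camera("side"); cv2.imwrite("pics/s8.png",im); p=telemetry.get_obs()["tool_pos"]
print("tip proj",proj("side",p-[0,0,.1014]))
cv2.imwrite("pics/s8c.png",cv2.resize(im[170:225,250:305],None,fx=10,fy=10,interpolation=cv2.INTER_CUBIC))
E
```

```text
t 17.13 pos [ 0.6327 -0.1159  0.1875] rot [179.9929  -0.0619   9.3619] shift [-0.4923 -2.4948  7.5174] q [ 31.  21. -30.  86.  11.  76. -80.] F [ 0.4694  0.6977 -0.3258] 0.033711847111781025 39.99935709871352
turn -0.002409935205710312
shift after turn [-0.4782 -2.495   7.5182]
tip proj [[275.27483165 203.29429659]]
```

View pics/s8c.png

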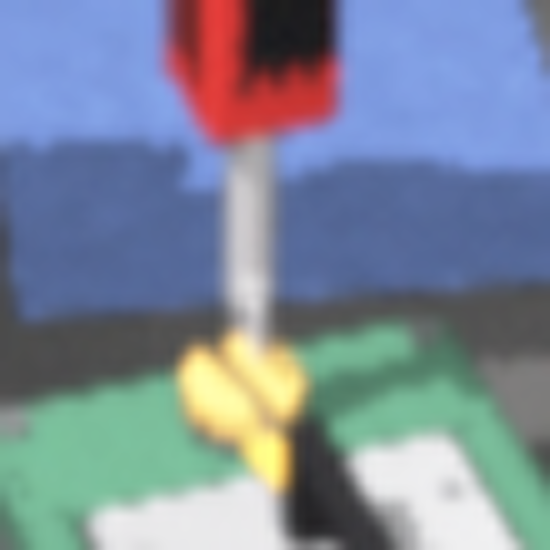

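The blade end is at crop (258,345) and the slotted head spans x 180–305, so its centre is about (243,370). The blade looks a little too far to the right, so I'll quantify that before going down.

Run:
```python
from h import *
np.set_printoptions(precision=2,suppress=True)
k=8
def edges(im,b):
    u=cv2.resize(im[b[1]:b[3],b[0]:b[2]],None,fx=k,fy=k,interpolation=cv2.INTER_CUBIC); return u,cv2.cvtColor(u,cv2.COLOR_BGR2HSV)
im=cv2.imread("pics/s8.png"); b=(262,176,292,222); u,g=edges(im,b)
sh=cv2.inRange(g,(0,0,120),(180,45,255)); ye=cv2.inRange(g,(14,80,130),(35,255,255))
for r in range(186,205):
    y=(r-b[1])*k+k//2; a=np.flatnonzero(sh[y]); c=np.flatnonzero(ye[y]); f=lambda v:(np.array([v.min(),v.max()])/k-.5+b[0]).round(1) if len(v) else None
    print(r,"shank",f(a),"yellow",f(c))
for r in range(205,214):
    y=(r-b[1])*k+k//2; c=np.flatnonzero(ye[y]); print(r,"yellow",(np.array([c.min(),c.max()])/k-.5+b[0]).round(1), "V",u[y,::k,1].tolist())
p=np.array([.6327,-.1159,.1875])
for z in(-.09,-.08,-.07,-.06): print("axis pred",proj("side",p+[0,0,z]))
a=np.linspace(0,2*np.pi,73); c=np.array([.6318,-.1135,.0765])
e=proj("side",np.c_[c[0]+.015*np.cos(a),c[1]+.015*np.sin(a),np.full(73,.0765)]); print("head pred bbox",e.min(0),e.max(0))
e=proj("side",np.c_[c[0]+.001+.015*np.cos(a),c[1]+.015*np.sin(a),np.full(73,.0765)]); print("+1mm x",e.min(0),e.max(0))
print("slot ends",proj("side",[c+[-.0025,.0148,0],c,c-[-.0025,.0148,0]]))
```

```text
186 shank [272.5 276.6] yellow None
187 shank [272.2 276.6] yellow None
188 shank [272.1 276.9] yellow None
189 shank [272.  276.9] yellow None
190 shank [272.  276.9] yellow None
191 shank [272.  276.9] yellow None
192 shank [272.  276.9] yellow None
193 shank [272.  276.8] yellow None
194 shank [272.  276.8] yellow None
195 shank [271.9 276.6] yellow None
196 shank [272.  276.8] yellow None
197 shank [272.  276.8] yellow None
198 shank [272.  276.9] yellow None
199 shank [271.9 276.9] yellow None
200 shank [271.6 276.8] yellow None
201 shank [272.4 276.5] yellow None
202 shank [272.1 290.4] yellow None
203 shank [274.2 291.4] yellow [271.9 273.2]
204 shank [279.2 279.2] yellow [268.5 278. ]
205 yellow [267.6 278.5] V [79, 79, 79, 80, 81, 82, 110, 177, 210, 180, 167, 208, 243, 242, 221, 201, 196, 189, 178, 175, 179, 183, 184, 182, 182, 181, 174, 168, 165, 148]
206 yellow [267.2 279.1] V [78, 81, 86, 90, 92, 101, 154, 224, 250, 233, 200, 199, 226, 242, 240, 228, 215, 203, 188, 179, 180, 175, 169, 167, 167, 165, 153, 140, 136, 132]
207 yellow [267.4 279.9] V [94, 98, 112, 127, 133, 14
[... 742 characters left out ...]
5, 246, 230, 195, 185, 195, 164, 114, 93, 105, 132, 153, 169, 179, 184, 187, 189, 190, 190]
212 yellow [269.1 278.5] V [192, 192, 190, 190, 191, 190, 179, 164, 160, 187, 215, 224, 226, 225, 204, 183, 158, 113, 77, 66, 86, 138, 176, 186, 189, 188, 185, 186, 189, 191]
213 yellow [270.5 278.2] V [193, 192, 191, 191, 191, 192, 186, 163, 141, 156, 177, 187, 206, 226, 232, 225, 175, 97, 59, 55, 74, 125, 170, 186, 190, 190, 185, 184, 191, 202]
axis pred [[275.15 199.89]]
axis pred [[275.2  196.74]]
axis pred [[275.24 193.55]]
axis pred [[275.29 190.32]]
head pred bbox [268.53 201.99] [280.52 209.73]
+1mm x [268.92 201.95] [280.91 209.69]
slot ends [[272.47 202.2 ]
 [274.52 205.82]
 [276.62 209.51]]
```

Kinematics and image agree: shank and head show the same offset of about -0.75 px, so only the remaining (-0.5, -2.5) mm correction is needed. I'll descend into the slot.

Call:
arm_command(series="-0.5 -2.5 0 0 255;0 0 0 0 255;0 0 4 0 255;0 0 4 0 255;0 0 3 0 255;0 0 3 0 255;0 0 2 0 255;0 0 0 0 255;0 0 0 0 255")

```text
time_s: 17.93
tool_pos: [0.6314, -0.1146, 0.1703]
tool_rot: [-180.0, 0.0, 9.3]
force: [-0.3, 0.6, -1.8]
grip_width: 0.034
grasp_force: 40.0
```

The blade is in the slot: the tip is at z 0.069 with no contact force. I'll turn anticlockwise.

Call:
arm_command(series="0 0 0 -0.1 255;0 0 0 -0.1 255;0 0 0 -0.1 255;0 0 0 -0.1 255;0 0 0 -0.1 255;0 0 0 -0.1 255;0 0 0 0 255")

```text
time_s: 18.52
tool_pos: [0.6313, -0.1147, 0.1706]
tool_rot: [-180.0, -0.0, 43.8]
force: [0.4, -0.2, -0.9]
grip_width: 0.0339
grasp_force: 40.0
```

```bash
python3 to.py .6318 -.1135 .17; python3 -c "
from h import *;print(telemetry.get_obs()['wrist_torque'])"
```

```text
t 18.52 pos [ 0.6313 -0.1147  0.1706] rot [-179.9845   -0.0009   43.7757] shift [ 1.1983 -0.5154  0.6369] q [ 35.  23. -35.  87.  13.  74. -48.] F [ 0.3888 -0.1977 -0.9293] 0.03385646238727369 39.99779222533107
[ 0.09648401 -0.06877432 -0.01765146]
```

Call:
arm_command(series="0 0 0 -0.1 255;0 0 0 -0.1 255;0 0 0 -0.1 255;0 0 0 -0.1 255;0 0 0 -0.1 255;0 0 0 -0.1 255;0 0 0 -0.1 255;0 0 0 -0.1 255;0 0 0 -0.1 255;0 0 0 -0.1 255;0 0 0 -0.1 255;0 0 0 0 255;0 0 0 0 255")

```text
time_s: 19.6
tool_pos: [0.631, -0.1154, 0.1706]
tool_rot: [-180.0, 0.0, 106.4]
force: [-0.0, -1.2, 0.5]
grip_width: 0.034
grasp_force: 40.0
```

```bash
cat > cam.py <<'E'
import sys; from h import *
np.set_printoptions(precision=2,suppress=True)
print("torque",telemetry.get_obs()["wrist_torque"],"rot",telemetry.get_obs()["tool_rot"])
im=cams.read_camera("side"); cv2.imwrite("pics/"+sys.argv[1]+".png",im); k=8
ax={"L":((.6318,-.1135,.0765),(255,196,295,225)),"R":((.6556,-.2555,.0765),(275,228,318,262))}
for l,(c,b) in ax.items():
    u=cv2.resize(im[b[1]:b[3],b[0]:b[2]],None,fx=k,fy=k,interpolation=cv2.INTER_CUBIC)
    m=cv2.inRange(cv2.cvtColor(u,cv2.COLOR_BGR2HSV),(15,70,110),(35,255,255)); q=big(m)[0]; x,y,w,h=cv2.boundingRect(q)
    print(l,"yellow bbox",np.array([x,y,x+w,y+h])/k-.5+np.array(b[:2]*2),"area",cv2.contourArea(q)/k/k)
    s=1 if l=="L" else -1
    for d in(0,90): 
        a=np.radians(9.5-90*s+d) if 1 else 0
        print("   tongue end pred at",d,proj("side",np.array(c)+[.034*np.cos(a),.034*np.sin(a),-.01])[0])
E
python3 cam.py s9; python3 to.py .6318 -.1135 .17
```

```text
torque [-0.33  0.12 -0.09] rot [-179.95    0.03  106.37]
L yellow bbox [267.12 203.12 288.75 213.88] area 132.6484375
   tongue end pred at 0 [279.25 217.38]
   tongue end pred at 90 [287.07 205.99]
R yellow bbox [284.5  238.   303.25 254.5 ] area 170.3671875
   tongue end pred at 0 [290.86 238.13]
   tongue end pred at 90 [282.4  251.87]
t 19.65 pos [ 0.6311 -0.1154  0.1706] rot [-179.9508    0.0406  106.4027] shift [1.5947 1.2286 0.6055] q [ 43.  26. -46.  87.  19.  75.  11.] F [-1.1352 -1.8052 -0.1117] 0.033609185937039855 40.00020913314074
```

Left cam turned: its tongue end moved from px (279,217) to about (288,206). I'll lift, turn back and move to the right cam.

Call:
arm_command(series="0 0 0 0.05 255;0 0 -10 0 255;0 0 -15 0 255;0 0 -15 0.125 255;0 0 -5 0.125 255;0 0 0 0.125 255;0 0 0 0.125 255;0 0 0 0.125 255;0 0 0 0.125 255;0 0 0 0.125 255;0 0 0 0.125 255;0 0 0 0.125 255;0 0 0 0.125 255;0 0 0 0.125 255;0 0 0 0.125 255;0 0 0 0.125 255;0 0 0 0.015 255;0 30 0 0 255;0 35 0 0 255;0 35 0 0 255")

```text
time_s: 21.32
tool_pos: [0.6492, -0.2128, 0.2167]
tool_rot: [180.0, -0.1, 10.2]
force: [0.8, -0.8, -0.9]
grip_width: 0.0341
grasp_force: 40.0
```

Call:
arm_command(series="0 30 0 0 255;0 10 0 0 255;0 0 0 0 255;0 0 0 0 255;0 0 0 0 255")

```text
time_s: 21.73
tool_pos: [0.6558, -0.2495, 0.2159]
tool_rot: [-179.9, -0.0, 10.1]
force: [0.8, 0.8, -0.6]
grip_width: 0.0336
grasp_force: 40.0
```

```bash
python3 cam.py s10 | head -3; python3 to.py .6554 -.2559 .19 9.5
```

```text
torque [ 0.1  -0.02 -0.05] rot [-179.89   -0.05   10.07]
L yellow bbox [267.   202.12 288.75 213.88] area 168.4453125
   tongue end pred at 0 [279.25 217.38]
t 21.78 pos [ 0.6559 -0.2493  0.216 ] rot [-179.9205   -0.0515   10.0945] shift [-1.6289  6.4535 26.0251] q [ 38.  27. -28.  74.  12.  81. -69.] F [ 0.7098 -0.1745 -0.4286] 0.03407688300079587 39.99946394003928
turn 0.010376722355847523
shift after turn [-1.5388  6.4337 26.0355]
```

Call:
arm_command(series="-1 3.5 10 0.01 255;-0.5 3 10 0 255;0 0 10 0 255;0 0 0 0 255;0 0 0 0 255;0 0 0 0 255")

```text
time_s: 22.28
tool_pos: [0.6549, -0.2591, 0.1854]
tool_rot: [-180.0, 0.0, 9.3]
force: [0.8, 0.6, -1.0]
grip_width: 0.0333
grasp_force: 40.0
```

```bash
python3 to.py .6554 -.2559 .171 9.5
python3 - <<'E'
from h import *
np.set_printoptions(precision=2,suppress=True)
k=8; im=cams.read_camera("side"); cv2.imwrite("pics/s11.png",im); p=telemetry.get_obs()["tool_pos"]
b=(280,215,318,262); u=cv2.resize(im[b[1]:b[3],b[0]:b[2]],None,fx=k,fy=k,interpolation=cv2.INTER_CUBIC); g=cv2.cvtColor(u,cv2.COLOR_BGR2HSV)
sh=cv2.inRange(g,(0,0,120),(180,45,255)); ye=cv2.inRange(g,(14,80,130),(35,255,255))
def runs(v):
    v=np.flatnonzero(v)
    return [((r[0]-.0)/k-.5+b[0],r[-1]/k-.5+b[0]) for r in np.split(v,np.flatnonzero(np.diff(v)>3)+1) if len(r)>6]
for r in list(range(217,241,2))+list(range(241,254)):
    y=(r-b[1])*k+k//2; print(r,"sh",np.array(runs(sh[y])).round(1).tolist(),"ye",np.array(runs(ye[y])).round(1).tolist())
for z in(-.06,-.08,-.1014): print("axis pred",proj("side",p+[0,0,z]))
a=np.linspace(0,2*np.pi,73)
e=proj("side",np.c_[.6556+.015*np.cos(a),-.2555+.015*np.sin(a),np.full(73,.0765)]); print("head pred",e.min(0),e.max(0))
E
```

```text
t 22.28 pos [ 0.6549 -0.2591  0.1854] rot [-179.9831    0.0092    9.2863] shift [ 1.0004 -3.0426 14.3668] q [ 38.  28. -27.  76.  13.  78. -69.] F [ 0.7902  0.557  -1.0137] 0.03331540568781766 39.99931295402348
turn -0.0037297661396022974
shift after turn [ 1.0094 -3.0431 14.3661]
217 sh [[284.5, 288.5]] ye []
219 sh [[285.5, 289.6]] ye []
221 sh [[287.2, 290.5]] ye []
223 sh [[288.6, 291.6]] ye []
225 sh [[279.5, 283.9], [289.6, 293.8], [295.8, 302.5]] ye []
227 sh [[279.5, 284.9], [290.6, 303.6]] ye []
229 sh [[279.5, 285.6], [291.2, 304.9]] ye []
231 sh [[279.5, 285.9], [291.2, 306.0]] ye []
233 sh [[279.5, 285.9], [291.1, 307.2]] ye []
235 sh [[279.5, 285.6], [290.9, 308.5]] ye []
237 sh [[279.5, 285.9], [290.8, 309.8]] ye []
239 sh [[279.5, 286.2], [290.2, 310.9]] ye [[286.9, 289.8]]
241 sh [[279.5, 284.5], [291.6, 311.5]] ye [[285.8, 290.9]]
242 sh [[279.5, 284.0], [295.4, 310.2]] ye [[284.8, 291.9]]
243 sh [[279.5, 284.2], [296.0, 298.1], [299.9, 305.9]] ye [[285.0, 294.8]]
244 sh [[279.5, 285.0], [296.2, 297.8], [301.9, 302.9]] ye [[285.9, 295.2], [298.5, 301.0]]
245 sh [[279.5, 285.9]] ye [[286.6, 295.9], [298.4, 301.8]]
246 sh [[279.5, 286.6]] ye [[287.1, 296.5], [297.8, 302.4]]
247 sh [[279.5, 287.1]] ye [[287.8, 302.8]]
248 sh [[279.5, 285.4]] ye [[288.6, 302.8]]
249 sh [[279.5, 281.9]] ye [[289.1, 302.6]]
250 sh [] ye [[289.4, 302.5]]
251 sh [] ye [[289.8, 302.0]]
252 sh [] ye [[290.5, 298.9]]
253 sh [[290.4, 291.2], [299.9, 301.0]] ye [[292.0, 299.0]]
axis pred [[297.87 230.13]]
axis pred [[297.47 236.8 ]]
axis pred [[297.05 243.75]]
head pred [290.   240.33] [303.46 250.03]
```

The blade bottom at px (297.1,246.5) and the head centre at 296.1 agree with the model, which again shows the common bias. I'll make a small correction and go down.

Call:
arm_command(series="1 -3 0 -0.004 255;0 0 0 0 255;0 0 4 0 255;0 0 4 0 255;0 0 3 0 255;0 0 3 0 255;0 0 0 0 255;0 0 0 0 255")

```text
time_s: 23.0
tool_pos: [0.6548, -0.2567, 0.1706]
tool_rot: [180.0, 0.1, 9.5]
force: [-1.4, -2.0, -3.7]
grip_width: 0.0337
grasp_force: 40.0
```

In the slot. I'll turn the right cam.

Call:
arm_command(series="0 0 0 -0.1 255;0 0 0 -0.1 255;0 0 0 -0.1 255;0 0 0 -0.1 255;0 0 0 -0.1 255;0 0 0 -0.1 255;0 0 0 -0.1 255;0 0 0 -0.1 255;0 0 0 -0.1 255;0 0 0 -0.1 255;0 0 0 -0.1 255;0 0 0 -0.1 255;0 0 0 -0.1 255;0 0 0 -0.1 255;0 0 0 -0.1 255;0 0 0 -0.1 255;0 0 0 -0.1 255;0 0 0 0 255;0 0 0 0 255")

```text
time_s: 24.58
tool_pos: [0.6545, -0.2574, 0.1714]
tool_rot: [-179.9, 0.0, 106.7]
force: [-2.7, -1.8, 0.4]
grip_width: 0.0335
grasp_force: 40.0
```

```bash
python3 cam.py s12; python3 to.py .6554 -.2559 .17
```

```text
torque [-0.77  0.85 -0.02] rot [-179.89    0.03  106.67]
L yellow bbox [268.88 202.5  285.12 213.88] area 119.3125
   tongue end pred at 0 [279.25 217.38]
   tongue end pred at 90 [287.07 205.99]
R yellow bbox [278.88 243.75 303.   255.75] area 164.40625
   tongue end pred at 0 [290.86 238.13]
   tongue end pred at 90 [282.4  251.87]
t 24.63 pos [ 0.6545 -0.2574  0.1714] rot [-179.8879    0.0407  106.6807] shift [1.155  1.2362 1.3722] q [ 49.  33. -44.  77.  23.  79.  22.] F [-2.5802 -2.1913  0.189 ] 0.0336911504636269 40.00390932429582
```

Both cams have turned: the right tongue end is now at px (279,252). I'll lift and return to the rack.

Call:
arm_command(series="0 0 0 0.06 255;0 0 -10 0 255;0 0 -20 0 255;0 0 -30 0 255;0 0 -30 0 255;20 0 0 0 255;36 0 0 0 255;36 0 0 0 255;36 0 0 0 255;36 0 0 0 255;36 0 0 0 255;36 0 0 0 255;36 0 0 0 255;36 0 0 0 255;36 0 0 0 255;36 0 0 0 255;36 0 0 0 255;36 0 0 0 255;20 0 0 0 255;0 0 0 0 255")

```text
time_s: 26.3
tool_pos: [0.5422, 0.212, 0.2633]
tool_rot: [179.9, -0.3, 104.1]
force: [-0.9, 1.0, -0.1]
grip_width: 0.0339
grasp_force: 40.0
```

```bash
python3 to.py .522 .2568 .20
```

```text
t 26.3 pos [0.5422 0.212  0.2633] rot [179.8571  -0.2922 104.1418] shift [48.107  -8.8283 63.5233] q [ 24.  17. -58.  88.  14.  83. -20.] F [-0.8831  0.9697 -0.0852] 0.03386794756248285 40.00021941494197
```

Call:
arm_command(series="20 -4 0 0 255;18 -4 15 0 255;8 -1 25 0 255;2 0 20 0 255;0 0 0 0 255;0 0 0 0 255;0 0 0 0 255")

```text
time_s: 26.88
tool_pos: [0.5265, 0.2477, 0.2031]
tool_rot: [179.9, -0.0, 103.4]
force: [-0.3, 0.4, 0.0]
grip_width: 0.0338
grasp_force: 40.0
```

```bash
python3 to.py .522 .2568 .11; python3 cam.py s13
```

```text
t 26.88 pos [0.5265 0.2477 0.2031] rot [179.8868  -0.0362 103.429 ] shift [ 9.8838 -2.4292 93.0729] q [ 20.  19. -57.  93.  16.  77. -27.] F [-0.2615  0.4461  0.0374] 0.033766252825697084 39.999332930892706
torque [-0.01 -0.16 -0.05] rot [179.89  -0.04 103.43]
L yellow bbox [267.25 202.25 288.62 213.88] area 165.828125
   tongue end pred at 0 [279.25 217.38]
   tongue end pred at 90 [287.07 205.99]
R yellow bbox [278.88 242.62 302.88 255.75] area 197.734375
   tongue end pred at 0 [290.86 238.13]
   tongue end pred at 90 [282.4  251.87]
```

Call:
arm_command(series="6 -1.5 0 0 255;4 -1 0 0 255;0 0 0 0 255;0 0 10 0 255;0 0 20 0 255;0 0 20 0 255;0 0 20 0 255;0 0 15 0 255;0 0 6 0 255;0 0 0 0 255;0 0 0 0 255")

```text
time_s: 27.85
tool_pos: [0.5208, 0.2567, 0.1106]
tool_rot: [-180.0, -0.0, 103.5]
force: [0.0, 0.5, -0.3]
grip_width: 0.0338
grasp_force: 40.0
```

Call:
arm_command(series="0 0 2 0 255;0 0 1 0 255;0 0 0 0 255;0 0 0 0 100;0 0 0 0 60;0 0 0 0 60;0 0 0 0 60;0 0 0 0 60;0 0 -20 0 60;0 0 -30 0 60;0 0 -35 0 60;0 0 -35 0 60;0 0 -30 0 60;0 0 0 0 60")

```text
time_s: 29.02
tool_pos: [0.5232, 0.2589, 0.2642]
tool_rot: [179.4, -0.1, 103.5]
force: [0.9, 1.8, -0.0]
grip_width: 0.0664
grasp_force: 0.0
```

```bash
python3 - <<'E'
from h import *
np.set_printoptions(precision=1,suppress=True)
im=cams.read_camera("side"); cv2.imwrite("pics/s14.png",im)
b=(195,95,240,150);k=6; c=cv2.resize(im[b[1]:b[3],b[0]:b[2]],None,fx=k,fy=k,interpolation=cv2.INTER_CUBIC); g=cv2.cvtColor(c,cv2.COLOR_BGR2HSV)
m=cv2.inRange(g,(0,140,70),(8,255,255))|cv2.inRange(g,(173,140,70),(180,255,255)); q=big(m)[0]; x,y,w,h=cv2.boundingRect(q)
print("red",np.array([x,y,x+w,y+h])/k+np.array(b[:2]*2)-.5,cv2.contourArea(q)/36)
a=np.radians(103.5);xd=np.array([np.cos(a),np.sin(a),0]);yd=np.array([xd[1],-xd[0],0]);H=np.array([.521,.2567,0])
e=proj("side",[H+i*.017*xd+j*.017*yd+[0,0,z] for i in(-1,1) for j in(-1,1) for z in(.08,.165)]); print("pred",e.min(0),e.max(0))
E
python3 to.py .6437 -.1845 .30 9.5
```

```text
red [209.3 108.7 223.3 136.5] 283.30555555555554
pred [209.7 106.8] [225.5 138.1]
t 29.07 pos [0.5223 0.258  0.2611] rot [179.6316  -0.0439 103.4723] shift [-458.6316   15.2345  -39.162 ] q [ 20.  17. -59.  89.  15.  82. -26.] F [-0.0202  0.0522 -0.5689] 0.06617210308582898 0.0
turn 1.640126283529274
shift after turn [ 46.7199 456.5218 -38.9074]
```

The driver is seated upright: red bbox 209–223 by 109–136, against a prediction of 210–225 by 107–138. Before gripping the panel handle, I'll check how close the vise and the bin come to the gripper body.

Run:
```python
from h import *
np.set_printoptions(precision=3,suppress=True)
print("vise far edge (top px 271,224 / 311,224)")
for z in(0.02,.06,.1,.15,.2):
    w=onz("top",[(271,224),(290,224),(310,224),(326,240)],z); print(z,w[:,:2].tolist(),"->side",proj("side",w).round(0).tolist())
print("bin"); 
for z in(0,.05,.1,.15):
    w=onz("top",[(286,162),(331,162)],z); print(z,w[:,:2].tolist(),"->side",proj("side",w).round(0).tolist())
```

```text
vise far edge (top px 271,224 / 311,224)
0.02 [[0.5261328218315878, -0.0910855499419396], [0.5250526189654756, -0.15807271847717527], [0.5238464678439811, -0.2288751522101177], [0.4664139179648343, -0.28453890134445564]] ->side [[233.0, 221.0], [235.0, 240.0], [238.0, 261.0], [215.0, 283.0]]
0.06 [[0.526129435340362, -0.08895275925398018], [0.5250792318504298, -0.1540795612495938], [0.5239065779379862, -0.22291567096077541], [0.46806904388674586, -0.2770335273723158]] ->side [[232.0, 209.0], [234.0, 227.0], [237.0, 247.0], [214.0, 268.0]]
0.1 [[0.5261260488491363, -0.08681996856602073], [0.525105844735384, -0.1500864040220123], [0.5239666880319914, -0.2169561897114331], [0.46972416980865744, -0.2695281534001759]] ->side [[231.0, 196.0], [233.0, 213.0], [236.0, 232.0], [213.0, 252.0]]
0.15 [[0.526121815735104, -0.08415398020607145], [0.5251391108415767, -0.14509495748753548], [0.5240418256494978, -0.20950683814975532], [0.4717930772110469, -0.26014643593500103]] ->side [[230.0, 180.0], [232.0, 195.0], [234.0, 213.0], [212.0, 232.0]]
0.2 [[0.5261175826210718, -0.08148799184612218], [0.5251723769477694, -0.14010351095305865], [0.5241169632670042, -0.20205748658807746], [0.47386198461343637, -0.2507647184698261]] ->side [[228.0, 162.0], [231.0, 176.0], [233.0, 193.0], [211.0, 211.0]]
bin
0 [[0.7484188075642698, -0.15043837741922994], [0.746605845496723, -0.31418963554453316]] ->side [[321.0, 233.0], [341.0, 283.0]]
0.05 [[0.7408036648476827, -0.1457766890435097], [0.7390527777484325, -0.3039211811263189]] ->side [[320.0, 217.0], [338.0, 265.0]]
0.1 [[0.7331885221310955, -0.14111500066778945], [0.7314997100001419, -0.29365272670810455]] ->side [[318.0, 201.0], [336.0, 246.0]]
0.15 [[0.7255733794145084, -0.13645331229206922], [0.7239466422518513, -0.2833842722898903]] ->side [[315.0, 184.0], [333.0, 226.0]]
```

The vise edge is at x 0.526 and the bin is low, so the gripper is clear of both. I'll go to the panel handle.

Call:
arm_command(series="0 0 -10 0.07 60;-20 2 0 0 60;-38 4 0 0 60;-38 4 0 0 60;-38 4 0 0 60;-38 4 0 0 60;-38 4 0 0 60;-38 4 0 0 60;-38 4 0 0 60;-38 4 0 0 60;-38 4 0 0 60;-38 4 0 0 60;-38 4 0 0 60;-18 2 0 0 60;0 0 0 0 60;0 0 0 0 60;0 0 0 0 60")

```text
time_s: 30.48
tool_pos: [0.6427, -0.1835, 0.2665]
tool_rot: [-179.9, -0.1, 99.6]
force: [-0.5, -0.4, -0.0]
grip_width: 0.0666
grasp_force: 0.0
```

```bash
python3 to.py .6437 -.1845 .13 99.5
```

```text
t 30.48 pos [ 0.6427 -0.1835  0.2665] rot [-179.9295   -0.1072   99.5628] shift [ -1.4197   0.9858 136.5086] q [ 46.  26. -46.  75.  18.  87.  11.] F [-0.4962 -0.4472 -0.0023] 0.06655489114503257 0.0
turn 0.001095914768385331
shift after turn [ -1.1633   0.8192 136.5121]
```

Call:
arm_command(series="-1 1 25 0 60;0 0 35 0 60;0 0 35 0 60;0 0 35 0 60;0 0 30 0 60;0 0 20 0 60;0 0 10 0 60;0 0 1 0 60;0 0 0 0 60;0 0 0 0 120;0 0 0 0 180;0 0 0 0 220;0 0 0 0 255;0 0 0 0 255;0 0 0 0 255;0 0 0 0 255;0 0 0 0 255;0 0 0 0 255", squeeze=30)

```text
time_s: 31.98
tool_pos: [0.6442, -0.1861, 0.0765]
tool_rot: [-180.0, -0.0, 99.5]
force: [0.1, 0.2, -0.6]
grip_width: 0.0142
grasp_force: 0.0
```

```bash
python3 to.py .6437 -.1845 .075 99.5
```

```text
t 31.98 pos [ 0.6442 -0.1861  0.0765] rot [-179.9953   -0.0001   99.4562] shift [ 1.6824 -0.1994  1.4837] q [ 45.  33. -43.  88.  24.  68.   8.] F [ 0.1195  0.1987 -0.6167] 0.014245943315577792 0.0
turn -0.0007639890312849396
shift after turn [ 1.6825 -0.1983  1.4837]
```

Call:
arm_command(series="0 0 0 0 255;0 0 0 0 255;0 0 0 0 255;0 0 -2 0 255;0 0 -3 0 255;0 0 -5 0 255;0 0 -10 0 255;0 0 -15 0 255;0 0 -20 0 255;0 0 -20 0 255;0 0 -20 0 255;0 0 0 0 255")

```text
time_s: 32.98
tool_pos: [0.6473, -0.1861, 0.1781]
tool_rot: [179.5, 0.2, 99.5]
force: [1.2, 1.1, -1.9]
grip_width: 0.0119
grasp_force: 30.0
```

```bash
python3 to.py .681 .086 .16 99.5; python3 cam.py s15
```

```text
t 32.98 pos [ 0.6473 -0.1861  0.1781] rot [179.514    0.228   99.4563] shift [262.9672  77.7881  17.6998] q [ 46.  29. -45.  82.  20.  77.  10.] F [ 1.1709  1.0918 -1.9298] 0.011882197532774114 29.999118447303772
turn -0.0007630284680280042
shift after turn [262.8377  78.136   18.0856]
torque [ 0.01 -0.26 -0.  ] rot [179.51   0.23  99.46]
L yellow bbox [267.25 206.25 271.75 213.38] area 13.671875
   tongue end pred at 0 [279.25 217.38]
   tongue end pred at 90 [287.07 205.99]
R yellow bbox [278.88 241.5  302.88 255.75] area 201.515625
   tongue end pred at 0 [290.86 238.13]
   tongue end pred at 90 [282.4  251.87]
```

Panel lifted (weight felt, grip 30 N). I'll carry it to the mat.

Call:
arm_command(series="15 5 0 0 255;30 9 0 0 255;33 10 0 0 255;33 10 0 0 255;33 10 0 0 255;33 10 0 0 255;33 10 0 0 255;30 8 0 0 255;18 5 0 0 255;5 1 0 0 255;0 0 20 0 255;0 0 30 0 255;0 0 30 0 255;0 0 20 0 255;0 0 10 0 255;0 0 0 0 255;0 0 0 0 255")

```text
time_s: 34.45
tool_pos: [0.6776, 0.0862, 0.0612]
tool_rot: [-179.9, -0.0, 99.4]
force: [-0.4, 0.1, -2.3]
grip_width: 0.0117
grasp_force: 30.0
```

```bash
python3 to.py .681 .086 .026 99.5
```

```text
t 34.45 pos [0.6776 0.0862 0.0612] rot [-179.9444   -0.0158   99.45  ] shift [-0.7206  3.3246 35.2376] q [ 22.  36. -45.  87.  27.  68. -17.] F [-0.4403  0.1019 -2.3246] 0.011686105745773723 29.99931514263153
turn -0.0008734912798931127
shift after turn [-0.7138  3.2898 35.241 ]
```

Call:
arm_command(series="0 3 10 0 255;0 0 10 0 255;0 0 7 0 255;0 0 4 0 255;0 0 2 0 255;0 0 0 0 255;0 0 0 0 255")

```text
time_s: 35.03
tool_pos: [0.681, 0.0867, 0.0287]
tool_rot: [180.0, -0.0, 99.5]
force: [0.1, 0.4, -1.9]
grip_width: 0.0116
grasp_force: 30.0
```

Call:
arm_command(series="0 0 2 0 255;0 0 1 0 255;0 0 1 0 255;0 0 1 0 255;0 0 0 0 255;0 0 0 0 255")

```text
time_s: 35.53
tool_pos: [0.681, 0.0865, 0.0244]
tool_rot: [180.0, 0.0, 99.4]
force: [-3.6, -0.5, 4.8]
grip_width: 0.0113
grasp_force: 30.0
```

Contact with the mat. I'll release and lift straight up.

Call:
arm_command(series="0 0 0 0 180;0 0 0 0 120;0 0 0 0 80;0 0 0 0 60;0 0 0 0 60;0 0 0 0 60;0 0 -15 0 60;0 0 -25 0 60;0 0 -35 0 60;0 0 -40 0 60;0 0 -40 0 60;0 0 -40 0 60;0 0 -40 0 60;-38 0 0 0 60;-38 0 0 0 60;-38 0 0 0 60;-38 0 0 0 60;0 0 0 0 60;0 0 0 0 60")

```text
time_s: 37.12
tool_pos: [0.7061, -0.0677, 0.259]
tool_rot: [180.0, 0.1, 99.1]
force: [0.1, 0.6, -0.1]
grip_width: 0.0666
grasp_force: 0.0
```

```bash
python3 cam.py s16
python3 - <<'E'
from h import *
np.set_printoptions(precision=3,suppress=True)
im=cv2.imread("pics/s16.png"); t=cams.read_camera("top"); cv2.imwrite("pics/t16.png",t)
k=6
def bb(im,b,lo,hi,extra=None):
    c=cv2.resize(im[b[1]:b[3],b[0]:b[2]],None,fx=k,fy=k,interpolation=cv2.INTER_CUBIC); g=cv2.cvtColor(c,cv2.COLOR_BGR2HSV)
    m=cv2.inRange(g,lo,hi)
    if extra: m|=cv2.inRange(g,*extra)
    q=big(m)[0]; return cv2.minAreaRect(q),cv2.boxPoints(cv2.minAreaRect(q))/k-.5+np.array(b[:2]),cv2.contourArea(q)/36
r,p,a=bb(im,(195,95,240,150),(0,140,70),(8,255,255),((173,140,70),(180,255,255))); print("driver red",p.tolist(),a)
for n,i,b in(("side",im,(240,150,320,210)),("top",t,(190,150,255,215))):
    r,p,a=bb(i,b,(0,0,160),(180,50,255)); w=onz(n,p,.008); print(n,"panel",p.mean(0),w.mean(0),[np.linalg.norm(w[j+1]-w[j]) for j in(0,1)])
o=telemetry.get_obs(); print(o["tool_pos"],o["grasp_force"],o["time_s"])
cv2.imwrite("pics/fin.png",np.hstack([cv2.resize(im[90:270,190:320],(400,554)),cv2.resize(t[145:280,140:340],(400,270)).repeat(1,0) if 0 else cv2.copyMakeBorder(cv2.resize(t[145:280,140:340],(400,270)),0,284,0,0,cv2.BORDER_CONSTANT)]))
E
```

```text
torque [ 0.02 -0.05  0.01] rot [179.99   0.05  99.09]
L yellow bbox [267.12 202.   288.62 213.88] area 170.9296875
   tongue end pred at 0 [279.25 217.38]
   tongue end pred at 90 [287.07 205.99]
R yellow bbox [278.88 241.5  302.88 255.75] area 201.6484375
   tongue end pred at 0 [290.86 238.13]
   tongue end pred at 90 [282.4  251.87]
driver red [[208.96554565429688, 109.51744937896729], [221.6621913909912, 107.6364631652832], [225.70783042907715, 134.94451522827148], [213.0111846923828, 136.82550048828125]] 283.5833333333333
side panel [277.564 180.077] [0.679 0.084 0.008] [np.float64(0.12242049289331702), np.float64(0.11638976633431541)]
top panel [219.988 181.192] [0.682 0.088 0.008] [np.float64(0.10768057065786936), np.float64(0.09915133113729209)]
[ 0.706 -0.062  0.259] 0.0 37.2167
```

View pics/fin.png

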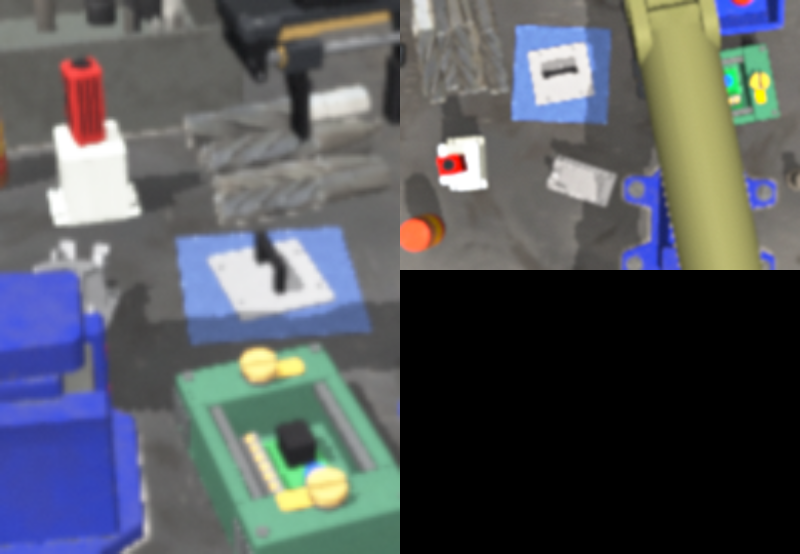

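The final view shows the driver standing in the rack, the panel on the mat with its handle up, and both tongues clear. As a last check I'll compare the handle's top (black cap, top px about (164.5,227)) with the upright prediction.

Run:
```python
from h import *
t=cv2.imread("pics/t16.png"); b=(155,218,178,236); k=8
c=cv2.resize(t[b[1]:b[3],b[0]:b[2]],None,fx=k,fy=k,interpolation=cv2.INTER_CUBIC); g=cv2.cvtColor(c,cv2.COLOR_BGR2GRAY)
q=big(cv2.inRange(g,0,55))[0]; m=cv2.moments(q); p=np.array([m["m10"]/m["m00"],m["m01"]/m["m00"]]); p=(p+.5)/k-.5+b[:2]
print("cap px",p,"world",onz("top",[p],.165)[0],"hole measured",[.522,.256],"placed",[.521,.2567])
```

```text
cap px [170.69615626 225.9621681 ] world [0.52414497 0.23517341 0.165     ] hole measured [0.522, 0.256] placed [0.521, 0.2567]
```

Run:
```python
from h import *
t=cv2.imread("pics/t16.png"); b=(155,216,180,238); k=8
print("pred cap",proj("top",[.521,.2567,.165]),"pred base",proj("top",[.521,.2567,.08]))
print(t[220:234,158:178].max(2))
c=cv2.resize(t[b[1]:b[3],b[0]:b[2]],None,fx=k,fy=k,interpolation=cv2.INTER_CUBIC)
for q in big(cv2.inRange(c.max(2),0,90),3):
    (p,r)=cv2.minEnclosingCircle(q); p=(np.array(p)+.5)/k-.5+b[:2]; print(p,r/k,onz("top",[p],.165)[0])
```

```text
pred cap [[164.00604043 227.02367135]] pred base [[169.19434309 226.87185709]]
[[156 255 255 255 255 255 253 251 249 248 248 249 248 252 255 255 255 255
  255 255]
 [143 248 255 255 255 255 249 249 249 248 242 229 225 230 249 255 255 255
  255 255]
 [145 235 255 255 255 252 252 254 255 255 247 197 153 163 224 255 255 255
  255 255]
 [179 249 255 255 252 249 253 255 255 255 255 188 111 112 189 255 255 255
  255 255]
 [223 255 255 255 227 199 204 232 255 255 255 209 122 103 169 255 255 255
  255 255]
 [234 255 255 241 151 106  99 130 201 251 255 234 149 104 148 240 255 255
  255 255]
 [224 255 255 206  93  58  60  68 137 234 255 246 168 105 127 219 255 255
  255 255]
 [195 253 252 179  74  59  61  61 119 225 255 251 185 111 114 189 255 255
  255 255]
 [160 234 248 186  86  61  61  72 143 239 255 255 206 120 106 170 255 255
  255 255]
 [138 223 253 229 148 107 106 137 210 255 255 255 234 155 134 182 249 255
  255 255]
 [126 215 255 255 239 213 209 233 255 255 255 255 243 201 199 232 255 255
  255 255]
 [118 195 255 255 255 255 255 255 255 255 254 252 245 239 249 255 255 255
  255 255]
 [111 169 253 255 255 255 255 254 253 251 251 255 255 255 255 255 255 255
  255 255]
 [110 162 252 255 255 255 255 255 255 255 255 255 255 255 255 255 255 255
  255 255]]
[163.73091316 227.01515675] 2.040090799331665 [0.52103612 0.2575857  0.165     ]
[154.8125 237.0625] 0.4507063925266266 [0.48938633 0.28650765 0.165     ]
```

The cap is at (163.7,227.0), against (164.0,227.0) predicted for an upright driver, so it is upright to within 1 mm. I'll hand in.

```bash
python3 -c "
from cell import env; print(env.sign_off())"
```

```text
the job is handed in; nothing more can be done
None
```

I handed the job in at about 37 s of the 72 s; it gave no verdict. By my last camera check the screwdriver stands upright in the rack, both cam tongues are clear, and the panel lies handle up on the mat, about 2 mm off centre.

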